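# Refit the cover of the wipes box

## Task

The cover of the empty wipes box has been left lying over the slanted cotton caddy. Lift it off by its fin and put it back on the wipes box: tuck one long edge under the box's retaining lip, then lower the opposite edge until the cover lies flat and fully down in its recess, and let go. Leave the bottle, the teether and the hairbrush where they are.

Things in the scene. Friction and masses are not known exactly. Their poses are not given: they have to be found in the camera images.
- wipes_box: Open white polypropylene wipes box, fixed, 136 (x) by 180 (y) mm, walls 5 mm. Origin: centre of its underside, z up. Inside, a recess for the cover: x -63 to +63, y -85 to +85 mm, with a ledge round it whose top, the seat, is 70 mm above the origin. The +x and both y walls rise to 82 mm. The retaining lip is on the -x side, the robot's side at yaw 0.
- box_lip (a point): Middle of the free edge of the wipes box's retaining lip, on its underside: x = -47, y = 0, z = 84 mm in the box's frame; same axes as the box. The rigid lip runs along the whole -x wall, overhangs the recess by 16 mm, is 3 mm thick (top at 87 mm) and leaves 14 mm over the seat. The cover cannot go straight down past it.
- caddy: Plywood caddy with cotton pads, fixed, 116 (x) by 154 (y) mm. Origin: centre of its underside, z up. Its open top slopes up at 30 degrees from -x (48 mm high; the robot's side at yaw 0) to +x (112 mm), passing 80 mm above the origin. A strip at the low end, 4.5 mm above the slope, stops the cover. The cover lies on the slope at the start, its y along the caddy's y.
- cover_grip (a point): Centre of the grip fin of the loose white cover: a plate 120 (x) by 160 (y) by 5 mm, 0.08-0.17 kg, with an upright fin in the middle of its top, 14 mm thick (x), 70 long (y), 46 high. The point is 28 mm above the plate's underside. z: square to the plate, out of the fin side; x: across the fin (the way to grip), up the slope at the start. Either long edge may go under the lip.
- cover_edge_a (a point): Middle of the cover's long edge at its -x end (60 mm from the fin's mid-plane, half-way through the plate's thickness); the lower edge at the start. Same axes as cover_grip.
- cover_edge_b (a point): Middle of the opposite long edge, at the cover's +x end; the upper edge at the start. Same axes as cover_grip.
- bottle: Bystander: closed stainless steel bottle, 64 mm across, 170 mm tall, standing in the row along the dresser's far edge. Origin: centre of its underside.
- teether: Bystander: blue silicone teether ring, about 95 mm across, 18 mm thick, lying flat in the same row. Origin: centre of its underside.
- hairbrush: Bystander: bamboo hairbrush lying bristles down in the same row, about 200 mm long (its y), 62 mm wide, 34 mm high. Origin: underside, at the joint of head and handle.
Mind the look-alikes: they are no part of the job. What is shaped like the part that bears cover_grip but purple or yellow is not meant. Leave any blue look-alike of the caddy alone.

How it is judged:
By the outcome, as a careful person would: the job done as asked, in the order asked, and still so for the second after the job is handed in, with the robot touching nothing.
It also fails if it takes over 45 s, if anything falls off the work surface, if the arm or the gripper's body presses on something with over 40 N, if the wrist force passes 120 N, or if a joint passes its speed limit or range.

## Robot

A 6-joint arm with a two-finger parallel gripper is mounted at the origin on the work surface. World frame = base frame: x ahead of the robot, y to its left, z up, the work surface at z = 0. Lengths are in m, angles in degrees, forces in N, time in s.
With the tool pointing down it reaches from about 0.375 to 0.9 m from the base axis. Payload 3.1 kg.
Tool frame: the origin (TCP) lies midway between the tips of the shut fingers; the grasp point (between the pads) lies 19 mm behind it; x points along the fingers, z is the direction in which the jaws open and shut, and the axes are right-handed (so a half turn about x gives the same grasp; the last joint's range is limited). The gripper opens to 87 mm and grips with 3 to 60 N. Pads are 19 mm wide; open, the fingers measure 117 mm over their backs; the gripper's body (75 mm by 190 mm) begins 51 mm behind the grasp point.
Start: joints at [55.949, 30.224, 82.088, -0, 67.689, -10.227], TCP at [0.252, 0.572, 0.223] pointing down, gripper open.
Joint ranges: [-176.69, 176.69], [-43.24, 126.21], [12.49, 139.97], [-82, 262], [0, 151.66], [-163.58, 163.58]. Speed limits (degrees/s): [159.86, 159.86, 180, 180, 180, 180].

## Interface

Orientations are given as a 3x3 rotation matrix whose columns are the frame's x, y, z axes.
In Python, from rig import * gives the robot as it stands.
- The arm moves only by the tool play_rows, never from a script. Its argument "rows" is a list that holds one entry, the list of rows, each a list of 7 numbers: the shift along the tool's x, y, z in m, then the turn, a rotation vector about the tool's x, y, z in degrees, then the finger opening in m, from 0 to 0.087. A call has 1 to 12 rows; each row is the pose to reach, as a shift and turn from the pose commanded when the call began, along the tool's axes at that moment; what a row does not reach only later rows make up. A row lasts 1/10 s, in which the tool goes at most 50 mm and 8.59 degrees, less where a joint would pass 70% of its speed; a pose out of reach is approached as far as the arm can. A call with a gripper value outside its range is refused whole. The fingers move at their own pace and stop on an object; the grip force is fixed at half the most. Time passes only in rows, so rows that repeat a pose let the fingers close. It gives the time, the measured TCP pose, the force and the opening at its end, in the units of the state.
- read_state(): the state, without advancing time (a new reading comes with each control period).
- capture(name): name is "scene" or "side" or "wrist"; returns a dict with "pixels" (400x640x3 uint8, red, green, blue), "intrinsics" (3x3 intrinsics, pixels), "k1" (the pictures are not rectified: a ray, as slopes to the right and down, at radius r is drawn at 1 + k1 r^2 times it, then the intrinsics apply), "rvec" (rotation vector, rad) and "tvec" (3), from world to camera coordinates, as OpenCV has them. Camera axes: x right, y down, z forward; pixel columns grow to the right and rows downward; lengths in m; the calibration is good to about 2 mm. A picture is of the moment at which its call begins. There is no depth.
- hand_in(): hands the job in, once; it reports no verdict.
Trained networks look in the newest picture that a camera, given by its name, has taken for a name from the list of things; names that differ only in an ending like _2 or _b are one class to them, and where a whole thing is asked for, a point or a joint stands for the part that bears it (a point fixed in the world has none). Each returns a list of dicts, best first, with "p" (0 to 1); they miss things now and then, are a little off and sometimes report something else, mostly with a low value. They report only what shows in the picture. A call takes as long as a camera call. They do not tell look-alikes from the thing itself.
- trace(camera, target): "mask" (400x640 bool, what is visible of it) and "at" ([column, row] in pixels, amid what is visible of it).
The state is a dict: "time_s": time; "joint_positions": joint angles; "qvel": joint speeds; "tau": joint torques, N m; "position": TCP position; "tcp_rot": TCP orientation; "force": force on the tool from outside, world axes, zero at the start; "moment": the same for the moment, N m; "opening": opening from 0.0 (shut) to 1.0 (fully open).
Only numpy, scipy, OpenCV 4.12 (cv2) and the standard library are available. Lean on these libraries where they do the work, as an engineer would, in place of code of your own. Each camera call takes 0.05 s, during which the arm holds its last target.

## Working session

There is one attempt and no reset: what is moved stays moved. The work goes in short steps, Python scripts to look and compute and a tool call to move; the robot and the scene stay as the last step left them, time stands still between calls to the robot, and variables do not carry over. Pictures are saved under pics/ and viewed, and the job is handed in when it is done.

Besides the shell and the picture viewer there is one more tool, called as name(argument=value, ...), one argument or row to a line, values as JSON. play_rows: Moves the arm, as the interface text tells. Its arguments: {"type":"object","properties":{"rows":{"type":"array"}},"required":["rows"]}

```bash
mkdir -p pics; ls
python3 - <<'E'
from rig import *
import cv2
print(read_state())
for n in ["scene","side","wrist"]:
    c=capture(n); cv2.imwrite(f"pics/{n}0.png",c["pixels"][:,:,::-1]); print(n,c["intrinsics"],c["k1"],c["rvec"],c["tvec"])
    for t in ["wipes_box","box_lip","caddy","cover_grip","cover_edge_a","cover_edge_b","bottle","teether","hairbrush"]:
        print(t,[(round(d["p"],2),[round(float(v)) for v in d["at"]],int(d["mask"].sum())) for d in trace(n,t)])
E
```

```text
pics
{'time_s': 0.0, 'joint_positions': array([ 5.59494936e+01,  3.02778635e+01,  8.21563444e+01, -3.36611232e-04,
        6.76893860e+01, -1.02276064e+01]), 'qvel': array([-0.01918247,  0.08161727,  0.00682909,  0.04653712, -0.01425556,
        0.04823716]), 'tau': array([ 1.52838318e-03, -4.40033305e+01, -1.76593083e+01,  6.30994420e-02,
        5.81752346e-02, -1.82331401e-04]), 'position': array([0.2520049 , 0.57114156, 0.22158369]), 'tcp_rot': array([[-1.20331819e-03, -9.14798982e-01,  4.03907632e-01],
       [-1.79031179e-03,  4.03909248e-01,  9.14797308e-01],
       [-9.99997673e-01,  3.77671641e-04, -2.12380675e-03]]), 'force': array([-0.00092408,  0.03782609, -0.10414372]), 'moment': array([ 0.00895045, -0.01491864,  0.0036219 ]), 'opening': 1.0021463027161792}
scene [[504.25956288   0.         322.08360469]
 [  0.         504.25956288 206.07641428]
 [  0.           0.           1.        ]] -0.14112087545163998 [ 0.65155951  2.52586897 -1.31055511] [ 0.48825    -0.02254258  1.38563026]
wipes_box [(0.87, [399, 307], 7962), (0.4, [311, 211], 1759)]
box_lip [(0.8, [392, 307], 
[... 927 characters left out ...]
 [380, 309], 3265)]
cover_edge_a [(0.89, [306, 242], 2150), (0.87, [227, 311], 3402), (0.77, [382, 311], 3322), (0.64, [416, 248], 528)]
cover_edge_b [(0.89, [306, 242], 2150), (0.87, [227, 311], 3402), (0.77, [382, 311], 3322), (0.64, [416, 248], 528)]
bottle [(0.85, [393, 178], 877)]
teether [(0.77, [410, 246], 520)]
hairbrush [(0.76, [366, 144], 532)]
wrist [[330.09231744   0.         314.03393867]
 [  0.         330.09231744 199.70315756]
 [  0.           0.           1.        ]] -0.044847698186480905 [-2.43522987 -1.58825108 -0.21720525] [-0.62564294 -0.03345343  0.3888523 ]
wipes_box []
box_lip []
caddy []
cover_grip []
cover_edge_a []
cover_edge_b []
bottle []
teether []
hairbrush []
```

View pics/scene0.png

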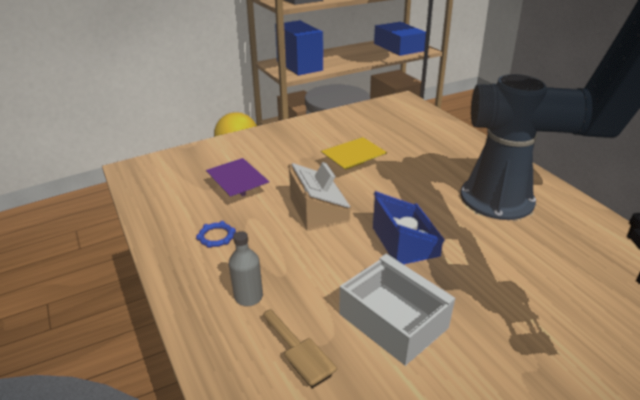

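View pics/side0.png

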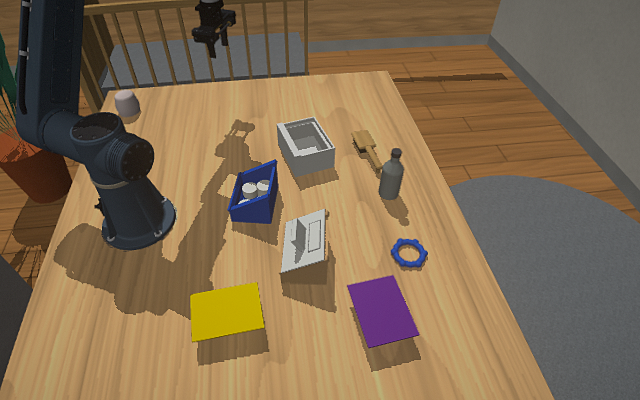

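View pics/wrist0.png

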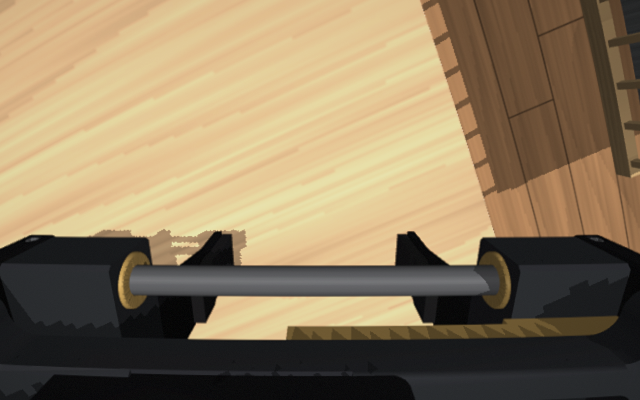

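The candidates for the cover are the yellow plate (scene 353,153), the purple plate (238,177) and the white one with a fin on the wooden caddy (321,182). White fits the description. The blue caddy at (406,231) is the look-alike. I'll confirm with enlarged crops.

Run:
```python
import cv2,numpy as np
a=cv2.imread("pics/scene0.png");b=cv2.imread("pics/side0.png")
def crop(i,x0,y0,x1,y1,f,n): cv2.imwrite(n,cv2.resize(i[y0:y1,x0:x1],None,fx=f,fy=f,interpolation=cv2.INTER_CUBIC))
crop(a,270,150,370,235,7,"pics/c1.png"); crop(b,265,195,345,285,6.5,"pics/c2.png")
crop(a,330,250,465,365,5,"pics/c3.png"); crop(b,265,105,345,185,7,"pics/c4.png")
```

```text
(no output)
```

View pics/c1.png

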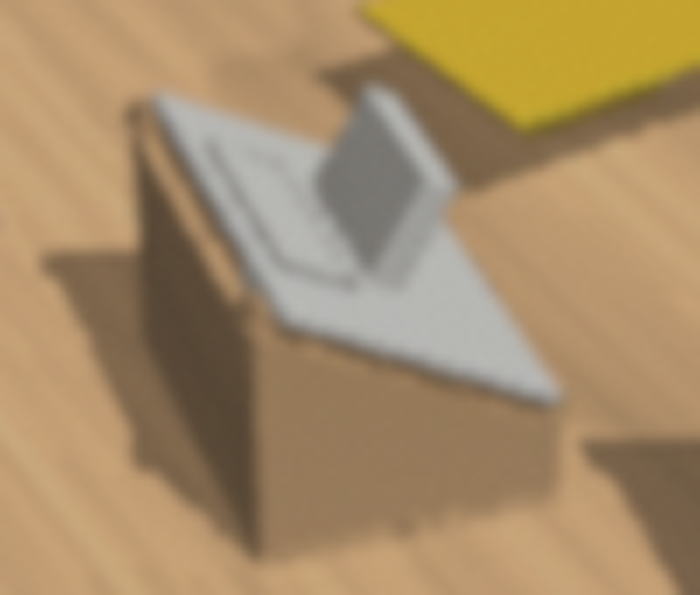

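View pics/c2.png

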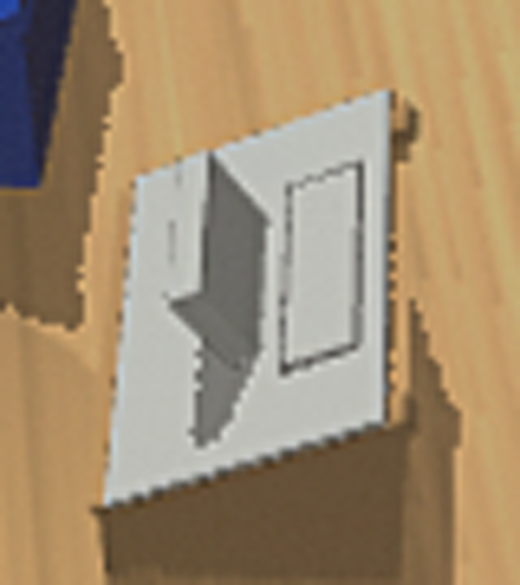

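View pics/c3.png

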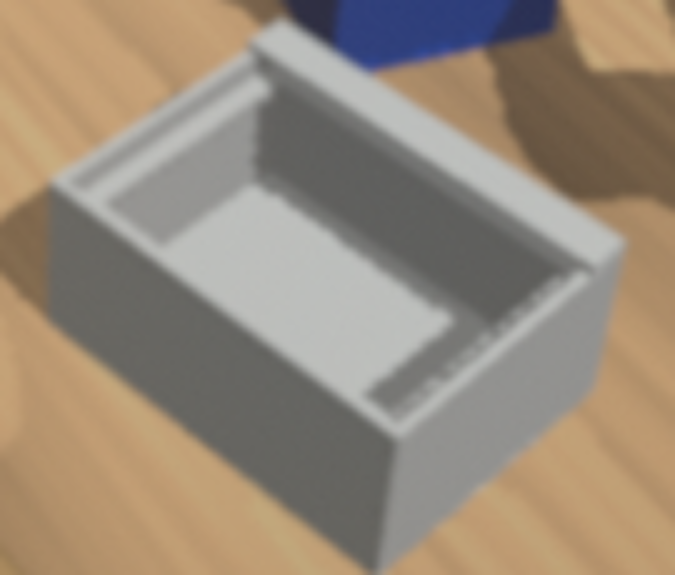

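View pics/c4.png

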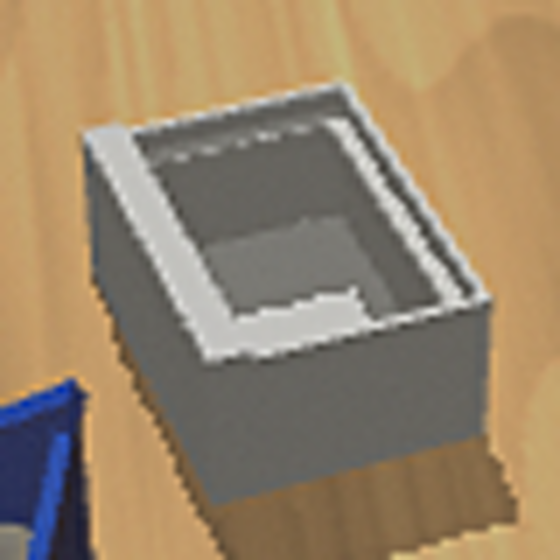

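The crops confirm it: the white cover with its fin is on the plywood caddy, its side-view corners at about (325,209), (286,222), (281,272) and (324,260). The box's lip is on its left in the side view, facing the robot. Next I fit the poses from the corners.

```bash
cat > h.py <<'E'
import numpy as np,cv2
from scipy.optimize import least_squares
from scipy.spatial.transform import Rotation as R
CAM={"scene":(np.array([[504.25956288,0,322.08360469],[0,504.25956288,206.07641428],[0,0,1]]),-0.14112087545163998,np.array([0.65155951,2.52586897,-1.31055511]),np.array([0.48825,-0.02254258,1.38563026])),
"side":(np.array([[401.5922996,0,316.3355243],[0,401.5922996,195.43338671],[0,0,1]]),-0.07361624669086117,np.array([2.37795051,-0.16702978,0.08210194]),np.array([-0.51770609,0.07424953,1.15362824]))}
def proj(P,cam):
    K,k,r,t=CAM[cam] if isinstance(cam,str) else cam
    return cv2.projectPoints(np.asarray(P,float).reshape(-1,1,3),r,t,K,np.array([k,0,0,0]))[0].reshape(-1,2)
E
cat > fit.py <<'E'
from h import *
def cv(l,f,ox,oy): return [(c,p,np.array([(u+.5)/f-.5+ox,(v+.5)/f-.5+oy])) for c,p,u,v in l]
# local mm
box=[("scene",*z) for z in cv([((-68,-90,87),None,282,18)],5,330,250)] if 0 else []
def mk(cam,f,ox,oy,items): return [(cam,np.array(p)/1000.,np.array([(u+.5)/f-.5+ox,(v+.5)/f-.5+oy])) for p,u,v in items]
box=mk("scene",5,330,250,[((-68,-90,87),282,18),((-68,90,87),625,240),((-47,90,87),595,270),((68,-90,82),52,182),((68,90,82),400,435),((68,90,0),378,572),((68,-90,0),52,318),((-68,90,0),593,385)])
box+=mk("side",7,265,105,[((-68,90,87),85,135),((-68,-90,87),207,360),((68,90,82),343,85),((68,-90,82),490,300),((-68,-90,0),213,500),((68,-90,0),485,437),((-68,90,0),97,280)])
cov=mk("scene",7,270,150,[((60,-80,-23),155,95),((60,80,-23),280,322),((-60,80,-23),560,400)])
cov+=mk("side",6.5,265,195,[((60,80,-23),388,92),((60,-80,-23),385,422),((-60,80,-23),135,178),((-60,-80,-23),105,505)])
cov+=mk("scene",7,270,150,[((7,-35,23),365,85),((-7,35,23),457,187),((7,35,23),428,190)])
cad=mk("scene",7,270,150,[((58,77,0),258,557),((58,77,113.5),245,320),((58,-77,113.5),137,105),((-58,77,0),558,500)])
def res4(q,L):
    Rm=R.from_euler("z",q[2],degrees=True).as_matrix()
    return np.array([proj(Rm@p+[q[0],q[1],0],c)[0]-u for c,p,u in L])
def res6(q,L):
    Rm=R.from_rotvec(q[3:]).as_matrix()
    return np.array([proj(Rm@p+q[:3],c)[0]-u for c,p,u in L])
s=least_squares(lambda q:res4(q,box).ravel(),[.65,.25,0],loss="soft_l1",x_scale=[.1,.1,10]); print("box",s.x);print(res4(s.x,box).round(1).tolist())
bq=s.x
s=least_squares(lambda q:res6(q,cov).ravel(),[.65,-.05,.1,0,-.52,0],loss="soft_l1");print("cov",s.x[:3],R.from_rotvec(s.x[3:]).as_euler("ZYX",degrees=True));print(R.from_rotvec(s.x[3:]).as_matrix().round(3));print(res6(s.x,cov).round(1).tolist())
cq=s.x
s=least_squares(lambda q:res4(q,cad).ravel(),[.65,-.05,0],loss="soft_l1",x_scale=[.1,.1,10]); print("caddy",s.x);print(res4(s.x,cad).round(1).tolist())
np.savez("fit.npz",box=bq,cov=cq)
E
python3 fit.py
```

```text
box [ 0.51390374  0.22466817 13.71881354]
[[-0.6, -0.0], [0.3, -0.2], [-0.2, -0.7], [-0.7, -0.3], [-0.2, 0.6], [-0.3, 1.5], [-1.3, 0.8], [-0.0, 0.9], [-1.5, -0.2], [-0.7, 0.7], [-0.5, -0.5], [-0.4, 0.1], [-0.8, 1.2], [-0.8, -0.2], [-1.7, -0.6]]
cov [ 0.44812764 -0.188946    0.10157301] [ -9.36386086 -29.71114482  -0.40394403]
[[ 0.857  0.166 -0.488]
 [-0.141  0.986  0.088]
 [ 0.496 -0.006  0.869]]
[[-0.9, -0.1], [-0.1, -0.3], [-0.1, 0.3], [-0.5, -0.3], [-0.7, -0.3], [-0.4, 0.1], [-0.7, -0.1], [-0.7, 0.6], [-0.1, 1.1], [-0.5, -0.9]]
caddy [  0.45993825  -0.19437009 -10.69643603]
[[-0.1, 1.6], [0.5, -1.9], [-0.6, -2.0], [0.1, 1.0]]
```

```bash
cat >> h.py <<'E'
import json,os
def tool(cx,cz): # from cover-like x,z axes
    cx=np.array(cx,float);cz=np.array(cz,float); cz/=np.linalg.norm(cz); cx-=cz*(cx@cz); cx/=np.linalg.norm(cx)
    return np.column_stack([-cz,np.cross(cx,-cz),cx])
def yawtilt(yaw,tilt): # tilt: +x end up by tilt deg
    y,t=np.radians([yaw,tilt]); cx=[np.cos(t)*np.cos(y),np.cos(t)*np.sin(y),np.sin(t)]
    cz=[-np.sin(t)*np.cos(y),-np.sin(t)*np.sin(y),np.cos(t)]
    return tool(cx,cz)
def row(p0,R0,p1,R1):
    return np.r_[R0.T@(np.array(p1)-p0),R.from_matrix(R0.T@R1).as_rotvec(degrees=True)]
def apply(p0,R0,r):
    return p0+R0@np.array(r[:3]),R0@R.from_rotvec(r[3:6],degrees=True).as_matrix()
LOG="cmd.json"
def cur():
    p=np.array([.252,.572,.223]); Rm=yawtilt(66.176,0)
    if os.path.exists(LOG):
        for r in json.load(open(LOG)): p,Rm=apply(p,Rm,r)
    return p,Rm
def push(r):
    L=json.load(open(LOG)) if os.path.exists(LOG) else []
    L.append(list(r)); json.dump(L,open(LOG,"w"))
E
python3 - <<'E'
from h import *
p,Rm=cur(); print(Rm.round(3))
print(row(p,Rm,[.46,.2,.30],yawtilt(13.7,0)).round(4))
# blue caddy location: back-project scene & side px on z planes
def ray(cam,u,z):
    K,k,r,t=CAM[cam]; n=cv2.undistortPoints(np.array([[u]],float),K,np.array([k,0,0,0]))[0,0]
    M=cv2.Rodrigues(r)[0]; c=-M.T@t; d=M.T@np.r_[n,1]; return c+d*(z-c[2])/d[2]
for n,u in [("side low -y",(231,221)),("side +x -y bot",(268,220)),("scene top",(441,235)),]: print(n,ray("side" if "side" in n else "scene",u,0.0))
print("blue top +x+y",ray("side",(277,161),.112), "+x-y",ray("side",(273,205),.112))
for c in CAM: print(c,-cv2.Rodrigues(CAM[c][2])[0].T@CAM[c][3])
E
```

```text
[[ 0.    -0.915  0.404]
 [ 0.     0.404  0.915]
 [-1.     0.     0.   ]]
[-0.077  -0.3405 -0.2563 52.476   0.      0.    ]
side low -y [ 0.26837879 -0.03584856  0.        ]
side +x -y bot [ 0.37487772 -0.04632695  0.        ]
scene top [0.24493248 0.05137451 0.        ]
blue top +x+y [0.41744642 0.07961738 0.112     ] +x-y [ 0.39369271 -0.09196191  0.112     ]
scene [0.97317572 0.77177695 0.78495657]
side [ 0.39563791 -0.80578644  0.8936272 ]
```

play_rows(
  rows=[
    [[-0.077,-0.3405,-0.2563,52.476,0,0,0.087],[-0.077,-0.3405,-0.2563,52.476,0,0,0.087],[-0.077,-0.3405,-0.2563,52.476,0,0,0.087],[-0.077,-0.3405,-0.2563,52.476,0,0,0.087],[-0.077,-0.3405,-0.2563,52.476,0,0,0.087],[-0.077,-0.3405,-0.2563,52.476,0,0,0.087],[-0.077,-0.3405,-0.2563,52.476,0,0,0.087],[-0.077,-0.3405,-0.2563,52.476,0,0,0.087],[-0.077,-0.3405,-0.2563,52.476,0,0,0.087],[-0.077,-0.3405,-0.2563,52.476,0,0,0.087],[-0.077,-0.3405,-0.2563,52.476,0,0,0.087],[-0.077,-0.3405,-0.2563,52.476,0,0,0.087]],
  ],
)

```text
time_s: 2.7
position: [0.4594, 0.2005, 0.2992]
tcp_rot: [[-0.001, -0.238, 0.971], [0.0, 0.971, 0.238], [-1.0, 0.001, -0.001]]
force: [-0.1, -0.3, 0.4]
opening: 1.001
```

Run:
```python
from h import *
push([-0.077,-0.3405,-0.2563,52.476,0,0])
from rig import *
c=capture("wrist"); cv2.imwrite("pics/w1.png",c["pixels"][:,:,::-1])
cam=(c["intrinsics"],c["k1"],c["rvec"],c["tvec"])
np.savez("w1.npz",K=c["intrinsics"],k=c["k1"],r=c["rvec"],t=c["tvec"])
f=np.load("fit.npz"); q=f["box"]; Rb=R.from_euler("z",q[2],degrees=True).as_matrix()
im=c["pixels"][:,:,::-1].copy()
for P in [(-68,-90,87),(-68,90,87),(-47,90,87),(-47,-90,87),(68,-90,82),(68,90,82),(63,85,82),(63,-85,82)]:
    u=proj(Rb@np.array(P)/1000+[q[0],q[1],0],cam)[0]; print(P,u.round(1)); cv2.circle(im,tuple(int(v) for v in u.round()),3,(0,0,255),1)
cv2.imwrite("pics/w1o.png",im)
```

```text
(-68, -90, 87) [305.5 238.5]
(-68, 90, 87) [304.7  82.2]
(-47, 90, 87) [324.2  82.2]
(-47, -90, 87) [322.8 238.5]
(68, -90, 82) [415.8 237. ]
(68, 90, 82) [428.9  83.4]
(63, 85, 82) [424.1  88.1]
(63, -85, 82) [412.1 233.2]
```

View pics/w1o.png

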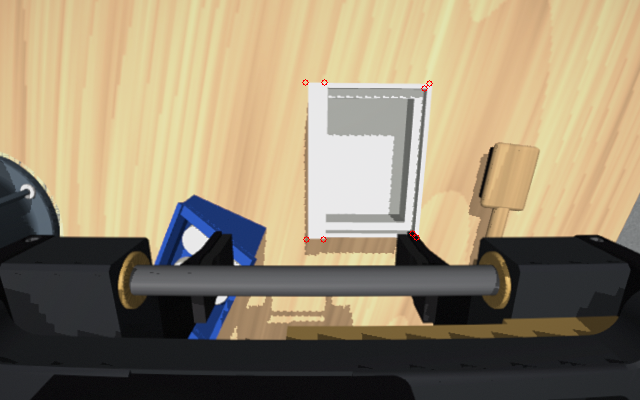

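Run:
```python
import cv2
a=cv2.imread("pics/w1.png")
cv2.imwrite("pics/w1c.png",cv2.resize(a[70:250,295:440],None,fx=3.3,fy=3.3,interpolation=cv2.INTER_CUBIC))
```

```text
(no output)
```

View pics/w1c.png

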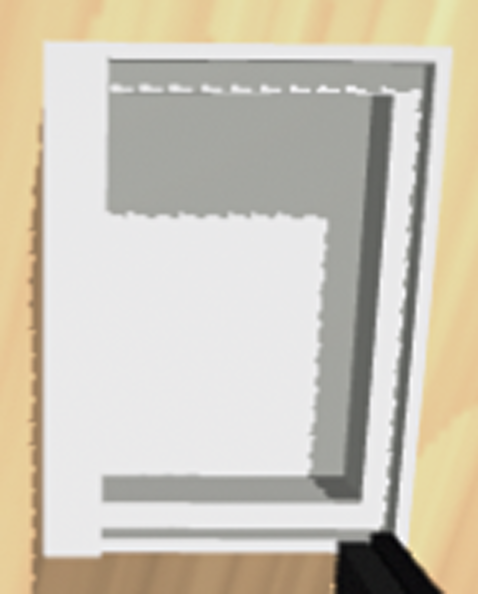

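```bash
cat >> fit.py <<'E'
w=np.load("w1.npz"); W=(w["K"],float(w["k"]),w["r"],w["t"])
box+=[(W,np.array(p)/1000,np.array(u)) for p,u in [((-68,90,87),(307.7,82.4)),((-68,-90,87),(307.4,238.2)),((-47,90,87),(327.4,82.6)),((-47,-90,87),(325.6,238.2)),((68,90,82),(431.6,83.9)),((68,-90,82),(417.4,237))]]
s=least_squares(lambda q:res4(q,box[-6:]).ravel(),bq,x_scale=[.1,.1,10]); print("box wrist only",s.x)
s=least_squares(lambda q:res4(q,box).ravel(),bq,x_scale=[.1,.1,10]); print("box all",s.x)
np.savez("fit.npz",box=s.x,cov=cq)
E
python3 fit.py | grep -A0 box
python3 - <<'E'
from h import *
c=np.load("fit.npz")["cov"]; print(c)
p,Rm=cur()
Rc=R.from_rotvec(c[3:]).as_matrix(); Rt=tool(Rc[:,0],Rc[:,2])
Rt=yawtilt(-9.8,30)
g=c[:3]
for d in (.10,.02):
  tcp=g+Rt[:,0]*(.019-d); print(d,tcp, row(p,Rm,tcp,Rt).round(4))
E
```

```text
box [ 0.51390374  0.22466817 13.71881354]
--
box wrist only [ 0.51676684  0.22519616 13.52299745]
box all [ 0.51584718  0.22521051 13.58867934]
[ 0.44812764 -0.188946    0.10157301 -0.04925014 -0.5168398  -0.16157546]
0.1 [ 0.40821862 -0.18205252  0.17172107] [  0.1283  -0.3589  -0.1408  22.9577 -29.5744  -6.1515]
0.02 [ 0.44763494 -0.1888609   0.10243904] [  0.1976  -0.3749  -0.1041  22.9577 -29.5744  -6.1515]
```

play_rows(
  rows=[
    [[0.1283,-0.3589,-0.1408,22.958,-29.574,-6.152,0.087],[0.1283,-0.3589,-0.1408,22.958,-29.574,-6.152,0.087],[0.1283,-0.3589,-0.1408,22.958,-29.574,-6.152,0.087],[0.1283,-0.3589,-0.1408,22.958,-29.574,-6.152,0.087],[0.1283,-0.3589,-0.1408,22.958,-29.574,-6.152,0.087],[0.1283,-0.3589,-0.1408,22.958,-29.574,-6.152,0.087],[0.1283,-0.3589,-0.1408,22.958,-29.574,-6.152,0.087],[0.1283,-0.3589,-0.1408,22.958,-29.574,-6.152,0.087],[0.1283,-0.3589,-0.1408,22.958,-29.574,-6.152,0.087],[0.1283,-0.3589,-0.1408,22.958,-29.574,-6.152,0.087],[0.1283,-0.3589,-0.1408,22.958,-29.574,-6.152,0.087],[0.1283,-0.3589,-0.1408,22.958,-29.574,-6.152,0.087]],
  ],
)

```text
time_s: 3.95
position: [0.4089, -0.1833, 0.1709]
tcp_rot: [[0.493, 0.169, 0.853], [-0.085, 0.986, -0.146], [-0.866, -0.001, 0.501]]
force: [0.3, -0.4, -0.0]
opening: 1.0
```

Run:
```python
from h import *
push([0.1283,-0.3589,-0.1408,22.958,-29.574,-6.152])
from rig import *
f=np.load("fit.npz")["cov"]; Rc=R.from_rotvec(f[3:]).as_matrix()
print(read_state()["joint_positions"].round(1))
for n in ("wrist","side"):
    c=capture(n); im=c["pixels"][:,:,::-1].copy(); cam=(c["intrinsics"],c["k1"],c["rvec"],c["tvec"])
    cv2.imwrite(f"pics/{n}2.png",im)
    for P in [(60,-80,-23),(60,80,-23),(-60,80,-23),(-60,-80,-23),(7,-35,23),(7,35,23),(-7,-35,23),(-7,35,23)]:
        u=proj(Rc@np.array(P)/1000+f[:3],cam)[0]; print(P,u.round(1)); cv2.circle(im,tuple(int(v) for v in u.round()),3,(0,0,255),1)
    cv2.imwrite(f"pics/{n}2o.png",im)
cv2.imwrite("pics/side2c.png",cv2.resize(im[150:300,200:400],None,fx=4,fy=4))
```

```text
[ -52.9   18.4  131.8   71.8   21.1 -109.7]
(60, -80, -23) [380.  284.4]
(60, 80, -23) [389.9  98.3]
(-60, 80, -23) [234.2  99.1]
(-60, -80, -23) [246.3 285.4]
(7, -35, 23) [322.8 262. ]
(7, 35, 23) [323.1 166.1]
(-7, -35, 23) [303.5 262.1]
(-7, 35, 23) [302.1 166.2]
(60, -80, -23) [323.2 259.2]
(60, 80, -23) [323.8 208.4]
(-60, 80, -23) [284.9 222.1]
(-60, -80, -23) [280.  272.1]
(7, -35, 23) [294.7 239.6]
(7, 35, 23) [296.3 217.4]
(-7, -35, 23) [289.7 241.3]
(-7, 35, 23) [291.6 219.1]
```

View pics/wrist2o.png

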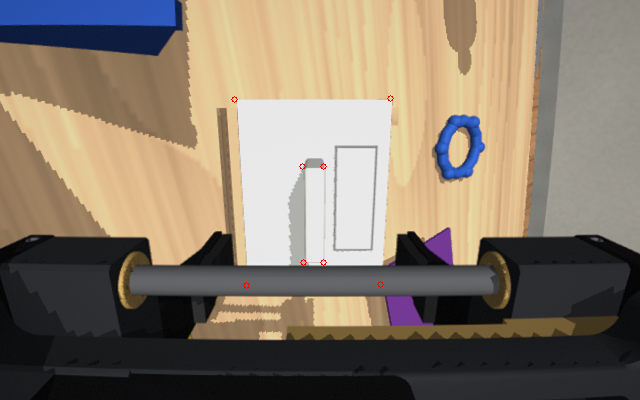

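View pics/side2c.png

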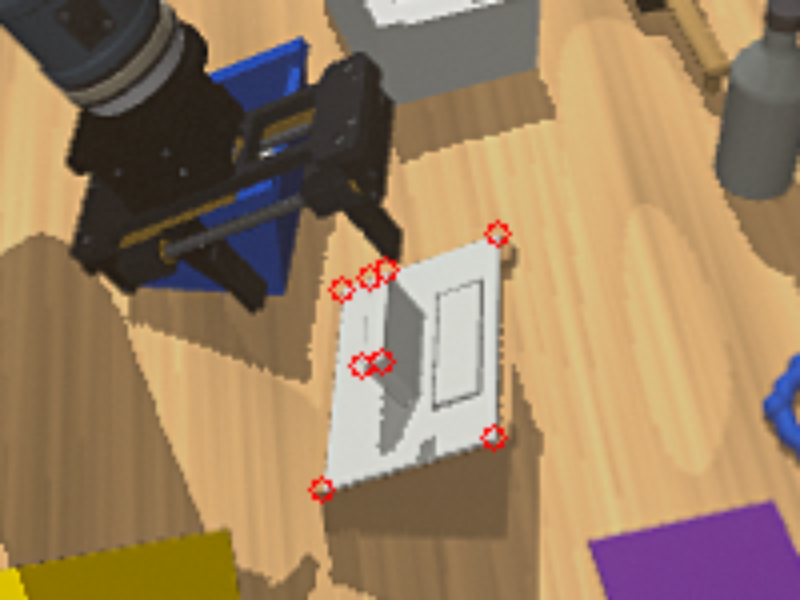

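play_rows(
  rows=[
    [[0.04,0,0.001,0,0,0,0.087],[0.07,0,0.001,0,0,0,0.087],[0.085,0,0.001,0,0,0,0.087],[0.092,0,0.001,0,0,0,0.087],[0.097,0,0.001,0,0,0,0.087],[0.097,0,0.001,0,0,0,0.087]],
  ],
)

```text
time_s: 4.65
position: [0.4579, -0.1885, 0.0872]
tcp_rot: [[0.492, 0.167, 0.854], [-0.082, 0.986, -0.145], [-0.867, 0.001, 0.499]]
force: [0.8, 0.4, 0.2]
opening: 1.003
```

play_rows(
  rows=[
    [[0,0,0,0,0,0,0.0],[0,0,0,0,0,0,0.0],[0,0,0,0,0,0,0.0],[0,0,0,0,0,0,0.0],[0,0,0,0,0,0,0.0],[0,0,0,0,0,0,0.0],[0,0,0,0,0,0,0.0],[0,0,0,0,0,0,0.0]],
  ],
)

```text
time_s: 5.45
position: [0.4572, -0.1908, 0.0877]
tcp_rot: [[0.493, 0.17, 0.853], [-0.085, 0.985, -0.148], [-0.866, 0.0, 0.5]]
force: [0.1, 0.4, -0.6]
opening: 0.355
```

play_rows(
  rows=[
    [[0,0,0,0,0,0,0.0],[0,0,0,0,0,0,0.0],[0,0,0,0,0,0,0.0],[0,0,0,0,0,0,0.0],[0,0,0,0,0,0,0.0],[0,0,0,0,0,0,0.0]],
  ],
)

```text
time_s: 6.05
position: [0.4572, -0.1907, 0.0877]
tcp_rot: [[0.493, 0.17, 0.853], [-0.085, 0.985, -0.147], [-0.866, -0.0, 0.5]]
force: [-0.2, -0.6, 0.4]
opening: 0.155
```

Run:
```python
from h import *
push([0.097,0,0.001,0,0,0])
p,Rm=cur(); print(p)
push([-0.03,0,0,0,0,0])
p,Rm=cur()
# up: world z +0.10
print(row(p,Rm,p+[0.02,0,.13],Rm).round(4))
```

```text
[ 0.45681146 -0.19043784  0.08819528]
[-0.1027  0.0034  0.0821  0.      0.      0.    ]
```

play_rows(
  rows=[
    [[0,0,0,0,0,0,0.0],[-0.01,0,0,0,0,0,0.0],[-0.02,0,0,0,0,0,0.0],[-0.03,0,0,0,0,0,0.0],[-0.03,0,0,0,0,0,0.0]],
  ],
)

```text
time_s: 6.55
position: [0.4421, -0.188, 0.1144]
tcp_rot: [[0.493, 0.17, 0.853], [-0.086, 0.985, -0.147], [-0.866, -0.001, 0.5]]
force: [0.2, -1.2, -1.8]
opening: 0.157
```

play_rows(
  rows=[
    [[-0.1027,0.0034,0.0821,0,0,0,0.0],[-0.1027,0.0034,0.0821,0,0,0,0.0],[-0.1027,0.0034,0.0821,0,0,0,0.0],[-0.1027,0.0034,0.0821,0,0,0,0.0],[-0.1027,0.0034,0.0821,0,0,0,0.0]],
  ],
)

```text
time_s: 7.05
position: [0.4653, -0.1829, 0.2194]
tcp_rot: [[0.506, 0.156, 0.848], [-0.066, 0.988, -0.143], [-0.86, 0.016, 0.51]]
force: [0.9, -0.1, -0.7]
opening: 0.161
```

```bash
cat >> h.py <<'E'
TIPZ=-0.016; YOFF=0.0
def boxtcp(xc,zc,tilt,yb=0.0,tipz=None,yoff=None):
    """TCP pose so cover's bottom corner of edge a is at box (xc,yb,zc) m, tilt deg"""
    q=np.load("fit.npz")["box"]; Rt=yawtilt(q[2],tilt)
    Rc=np.column_stack([Rt[:,2],Rt[:,1],-Rt[:,0]])  # cover axes
    Rb=R.from_euler("z",q[2],degrees=True).as_matrix()
    c=Rb@np.array([xc,yb,zc])+[q[0],q[1],0]
    g=c-Rc@np.array([-.06,0,-.028])
    return g+Rc@np.array([0,YOFF if yoff is None else yoff,TIPZ if tipz is None else tipz]),Rt
E
python3 - <<'E'
from h import *
push([-0.1027,0.0034,0.0821,0,0,0])
p,Rm=cur(); print(p)
p1,R1=boxtcp(-.038,.19,18); print(p1,row(p,Rm,p1,R1).round(4))
E
```

```text
[ 0.46207257 -0.18789498  0.2441668 ]
[0.53077254 0.22881821 0.2199537 ] [ 1.93000e-02  4.22300e-01 -1.49000e-02 -2.14055e+01  1.18323e+01
  9.53080e+00]
```

play_rows(
  rows=[
    [[0,0,0,0,0,0,0.0],[0,0,0,0,0,0,0.0]],
  ],
)

```text
time_s: 7.25
position: [0.466, -0.1833, 0.2198]
tcp_rot: [[0.509, 0.156, 0.847], [-0.068, 0.988, -0.141], [-0.858, 0.014, 0.513]]
force: [0.2, 0.8, -1.2]
opening: 0.161
```

Run:
```python
from rig import *
s=read_state();print(s["position"],s["tcp_rot"],s["joint_positions"])
```

```text
[ 0.46598525 -0.18334973  0.21978804] [[ 0.5088047   0.15562266  0.8466991 ]
 [-0.06783358  0.98771459 -0.14077815]
 [-0.85820533  0.01419396  0.51311027]] [-46.09820264  14.24757272 122.10145113  46.6439815   26.07285982
 -76.30980965]
```

```bash
cat >> h.py <<'E'
def meas():
    from rig import read_state
    s=read_state(); U,_,V=np.linalg.svd(s["tcp_rot"]); return np.array(s["position"]),U@V
E
python3 - <<'E'
from h import *
p,Rm=meas()
p1,R1=boxtcp(-.038,.19,18); print(p1,row(p,Rm,p1,R1).round(4))
E
```

```text
[0.53077254 0.22881821 0.2199537 ] [ 4.90000e-03  4.17200e-01 -3.10000e-03 -2.08993e+01  1.28677e+01
  8.61320e+00]
```

play_rows(
  rows=[
    [[0.005,0.04,0,-2,1.2,0.8,0.0],[0.005,0.08,0,-4,2.5,1.6,0.0],[0.005,0.12,0,-6,3.7,2.5,0.0],[0.005,0.16,-0.001,-8,5,3.3,0.0],[0.005,0.2,-0.001,-10,6.2,4.1,0.0],[0.005,0.24,-0.002,-12,7.4,5,0.0],[0.005,0.28,-0.002,-14,8.6,5.8,0.0],[0.005,0.32,-0.003,-16,9.9,6.6,0.0],[0.005,0.36,-0.003,-18,11,7.4,0.0],[0.005,0.4,-0.003,-20,12.3,8.2,0.0],[0.005,0.417,-0.003,-20.9,12.9,8.6,0.0],[0.005,0.417,-0.003,-20.9,12.9,8.6,0.0]],
  ],
)

```text
time_s: 8.45
position: [0.5306, 0.2301, 0.2177]
tcp_rot: [[0.295, -0.237, 0.926], [0.074, 0.971, 0.226], [-0.953, 0.002, 0.304]]
force: [-0.4, -1.2, -1.0]
opening: 0.155
```

play_rows(
  rows=[
    [[0,0,0,0,0,0,0.0],[0,0,0,0,0,0,0.0]],
  ],
)

```text
time_s: 8.65
position: [0.53, 0.2267, 0.2185]
tcp_rot: [[0.296, -0.232, 0.927], [0.071, 0.973, 0.221], [-0.953, 0.0, 0.304]]
force: [0.1, -0.0, -0.7]
opening: 0.157
```

Run:
```python
from h import *
from rig import *
p,Rm=meas(); print(p,Rm.round(3)); print(read_state()["joint_positions"].round(1),read_state()["force"])
p1,R1=boxtcp(-.038,.19,18); print(row(p,Rm,p1,R1).round(4))
Rc=np.column_stack([Rm[:,2],Rm[:,1],-Rm[:,0]]); g=p-Rc@np.array([0,0,TIPZ])
for n in ("scene","side","wrist"):
    c=capture(n); im=c["pixels"][:,:,::-1].copy(); cam=(c["intrinsics"],c["k1"],c["rvec"],c["tvec"])
    cv2.imwrite(f"pics/{n}3.png",im)
    np.savez(f"{n}3.npz",K=cam[0],k=cam[1],r=cam[2],t=cam[3],p=p,R=Rm)
    us=[]
    for P in [(60,-80,-23),(60,80,-23),(-60,80,-23),(-60,-80,-23)]:
        u=proj(Rc@np.array(P)/1000+g,cam)[0]; us.append(u); print(P,u.round(1)); cv2.circle(im,tuple(int(v) for v in u.round()),2,(0,0,255),1)
    m=np.mean(us,0).astype(int); x0=max(0,m[0]-90);y0=max(0,m[1]-70); print(n,x0,y0)
    cv2.imwrite(f"pics/{n}3o.png",cv2.resize(im[y0:y0+140,x0:x0+180],None,fx=4,fy=4,interpolation=cv2.INTER_CUBIC))
cv2.imwrite("pics/wrist3o.png",im)
```

```text
[0.53003193 0.22673316 0.21851578] [[ 0.296 -0.232  0.927]
 [ 0.071  0.973  0.221]
 [-0.953  0.     0.304]]
[ 11.8  21.  102.9   0.9  38.3  -2.2] [ 0.13401255 -0.03266252 -0.69267589]
[-0.001   0.0019  0.0016 -0.1569 -0.2767  0.0255]
(60, -80, -23) [340.6 230. ]
(60, 80, -23) [409.7 275. ]
(-60, 80, -23) [449.  259.9]
(-60, -80, -23) [382.5 220.3]
scene 305 176
(60, -80, -23) [337.4 106. ]
(60, 80, -23) [317.   79.2]
(-60, 80, -23) [283.2  96.2]
(-60, -80, -23) [300.7 124.6]
side 219 31
(60, -80, -23) [407.4 362.8]
(60, 80, -23) [432.8  94. ]
(-60, 80, -23) [189.2  94. ]
(-60, -80, -23) [215.7 363. ]
wrist 221 158
```

View pics/scene3o.png

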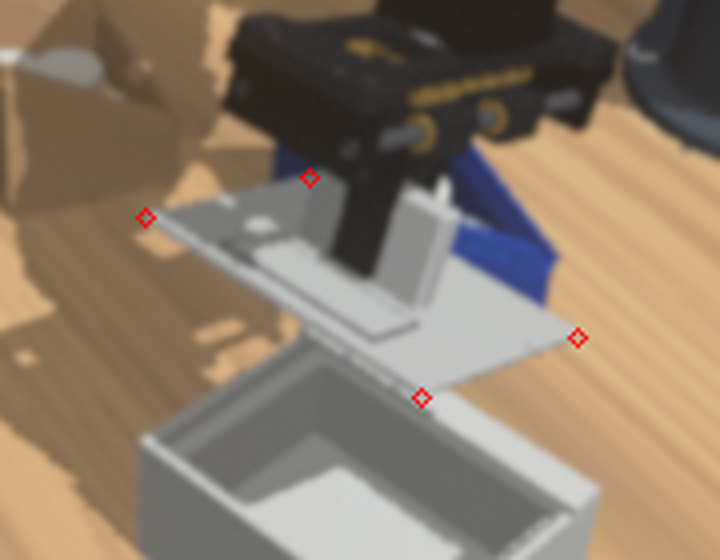

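View pics/side3o.png

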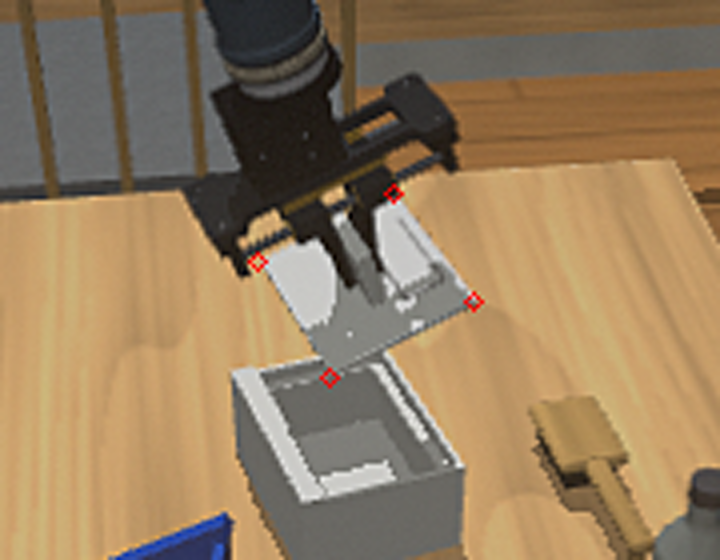

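View pics/wrist3o.png

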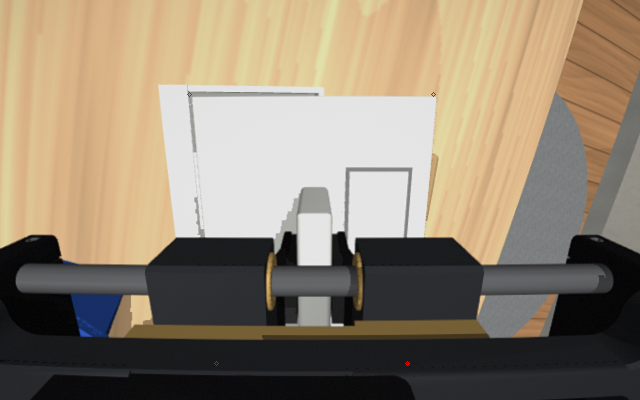

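The cover sits in the hand as predicted, with corners within about 2 px in all views (wrist +y corners observed at (190,96) and (435,96), predicted at (189,94) and (433,94)). The box is below it with its lip on the left. Next I descend beside the lip.

Run:
```python
from h import *
p,Rm=meas()
for a in [(-.034,.19,15),(-.034,.10,15),(-.034,.085,15)]:
    p1,R1=boxtcp(*a,yb=0.001); print(a,p1.round(4),row(p,Rm,p1,R1).round(4).tolist())
```

```text
(-0.034, 0.19, 15) [0.5359 0.2311 0.2171] [0.0041, 0.003, 0.0048, -0.1845, 2.8561, 0.0348]
(-0.034, 0.1, 15) [0.5359 0.2311 0.1271] [0.0898, 0.0029, -0.0228, -0.1845, 2.8561, 0.0348]
(-0.034, 0.085, 15) [0.5359 0.2311 0.1121] [0.104, 0.0029, -0.0274, -0.1845, 2.8561, 0.0348]
```

play_rows(
  rows=[
    [[0.004,0.003,0.0048,-0.18,2.86,0.03,0.0],[0.03,0.003,-0.0035,-0.18,2.86,0.03,0.0],[0.06,0.003,-0.0132,-0.18,2.86,0.03,0.0],[0.085,0.003,-0.0213,-0.18,2.86,0.03,0.0],[0.097,0.003,-0.0251,-0.18,2.86,0.03,0.0],[0.104,0.003,-0.0274,-0.18,2.86,0.03,0.0],[0.104,0.003,-0.0274,-0.18,2.86,0.03,0.0],[0.104,0.003,-0.0274,-0.18,2.86,0.03,0.0]],
  ],
)

```text
time_s: 9.6
position: [0.537, 0.2322, 0.1131]
tcp_rot: [[0.254, -0.236, 0.938], [0.061, 0.972, 0.228], [-0.965, -0.0, 0.261]]
force: [-0.3, 0.0, -0.3]
opening: 0.161
```

Run:
```python
from h import *
from rig import *
p,Rm=meas(); print(p,read_state()["force"].round(2))
for a in [(-.034,.085,15),(-.034,.0725,15),(-.059,.0725,15)]:
    p1,R1=boxtcp(*a,yb=0.001); print(a,p1.round(4),row(p,Rm,p1,R1).round(4).tolist())
for n in ("scene","side","wrist"):
    c=capture(n); im=c["pixels"][:,:,::-1].copy(); cv2.imwrite(f"pics/{n}4.png",im)
    if n=="scene": cv2.imwrite("pics/scene4c.png",cv2.resize(im[220:360,320:480],None,fx=4.5,fy=4.2,interpolation=cv2.INTER_CUBIC))
    if n=="side": cv2.imwrite("pics/side4c.png",cv2.resize(im[70:190,240:380],None,fx=5,fy=5,interpolation=cv2.INTER_CUBIC))
```

```text
[0.53695469 0.23221439 0.11314492] [-0.34  0.02 -0.35]
(-0.034, 0.085, 15) [0.5359 0.2311 0.1121] [0.0006, -0.0008, -0.0015, 0.0719, 0.1354, -0.0062]
(-0.034, 0.0725, 15) [0.5359 0.2311 0.0996] [0.0127, -0.0008, -0.0048, 0.0719, 0.1354, -0.0062]
(-0.059, 0.0725, 15) [0.5116 0.2252 0.0996] [0.0062, -0.0008, -0.0289, 0.0719, 0.1354, -0.0062]
```

View pics/scene4c.png

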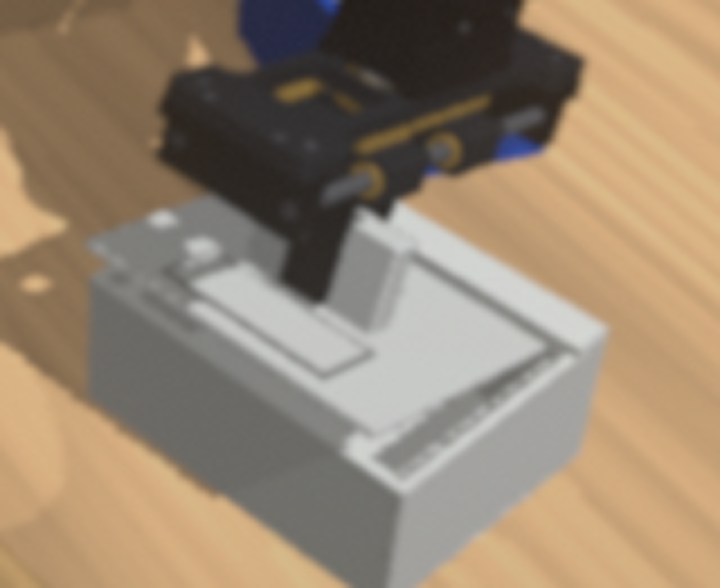

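View pics/side4c.png

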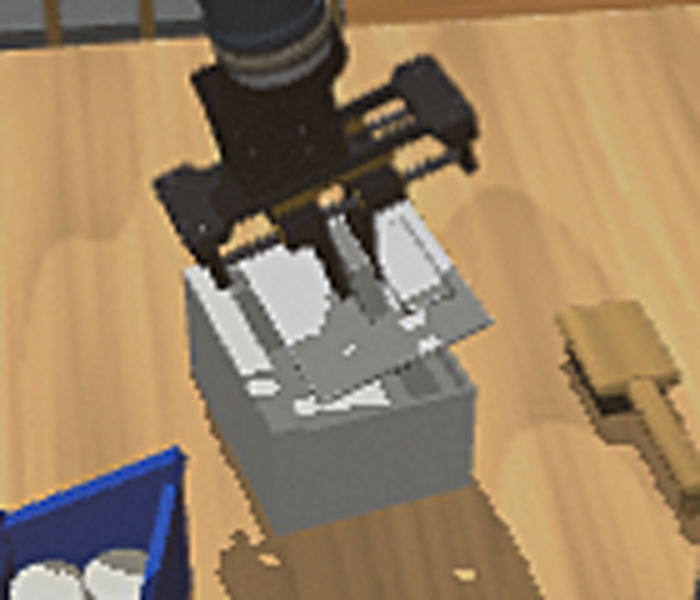

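View pics/wrist4.png

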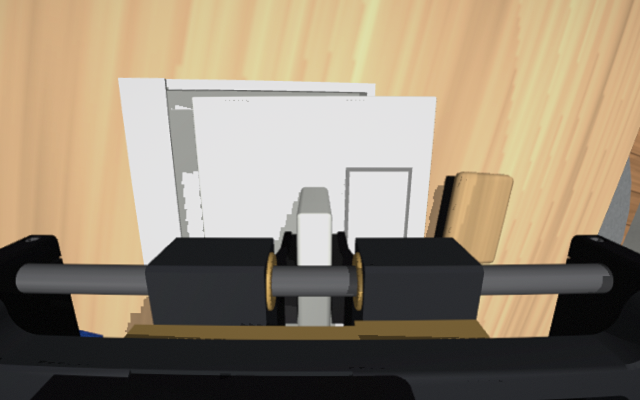

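Run:
```python
from h import *
from rig import *
p,Rm=meas()
c=capture("wrist"); cam=(c["intrinsics"],c["k1"],c["rvec"],c["tvec"]); im=c["pixels"][:,:,::-1].copy()
q=np.load("fit.npz")["box"]; Rb=R.from_euler("z",q[2],degrees=True).as_matrix()
for P in [(-68,90,87),(-47,90,87),(68,90,82),(-47,85,82),(63,85,82),(-47,85,70),(63,85,70)]:
    print(P,proj(Rb@np.array(P)/1000+[q[0],q[1],0],cam)[0].round(1))
Rc=np.column_stack([Rm[:,2],Rm[:,1],-Rm[:,0]]); g=p-Rc@np.array([0,0,TIPZ])
for P in [(60,80,-23),(-60,80,-23)]: print(P,proj(Rc@np.array(P)/1000+g,cam)[0].round(1))
cv2.imwrite("pics/w5c.png",cv2.resize(im[65:215,110:445],None,fx=2.3,fy=2.3,interpolation=cv2.INTER_CUBIC))
```

```text
(-68, 90, 87) [115.1  77.2]
(-47, 90, 87) [161.8  77.5]
(68, 90, 82) [374.1  82.7]
(-47, 85, 82) [164.5  88.8]
(63, 85, 82) [365.9  91.3]
(-47, 85, 70) [168.1  90. ]
(63, 85, 70) [358.   92.3]
(60, 80, -23) [434.7  94.3]
(-60, 80, -23) [190.4  94.1]
```

View pics/w5c.png

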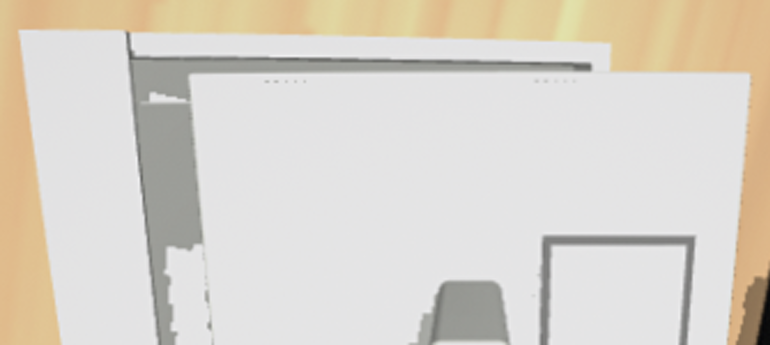

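play_rows(
  rows=[
    [[0.006,-0.0014,-0.003,0,0.1,0,0.0],[0.0127,-0.0014,-0.0048,0,0.1,0,0.0],[0.0127,-0.0014,-0.0048,0,0.1,0,0.0],[0.0127,-0.0014,-0.0048,0,0.1,0,0.0]],
  ],
)

```text
time_s: 10.2
position: [0.535, 0.2306, 0.0983]
tcp_rot: [[0.25, -0.237, 0.939], [0.061, 0.972, 0.229], [-0.966, -0.0, 0.257]]
force: [-0.1, -0.3, -0.8]
opening: 0.16
```

Run:
```python
from h import *
from rig import *
p,Rm=meas(); print(p,read_state()["force"].round(2))
for a in [(-.034,.0725,15),(-.045,.0725,15),(-.058,.0725,15)]:
    p1,R1=boxtcp(*a,yb=0.000); print(a,p1.round(4),row(p,Rm,p1,R1).round(4).tolist())
for n in ("scene","side"):
    c=capture(n); im=c["pixels"][:,:,::-1].copy(); cv2.imwrite(f"pics/{n}5.png",im)
    if n=="scene": cv2.imwrite("pics/scene5c.png",cv2.resize(im[220:360,320:480],None,fx=4.5,fy=4.2,interpolation=cv2.INTER_CUBIC))
```

```text
[0.5349839  0.23063563 0.09832365] [-0.06 -0.35 -0.84]
(-0.034, 0.0725, 15) [0.5361 0.2301 0.0996] [-0.001, -0.0008, 0.0013, 0.0942, -0.1125, -0.0167]
(-0.045, 0.0725, 15) [0.5254 0.2275 0.0996] [-0.0038, -0.0008, -0.0094, 0.0942, -0.1125, -0.0167]
(-0.058, 0.0725, 15) [0.5128 0.2245 0.0996] [-0.0072, -0.0007, -0.0219, 0.0942, -0.1125, -0.0167]
```

View pics/scene5c.png

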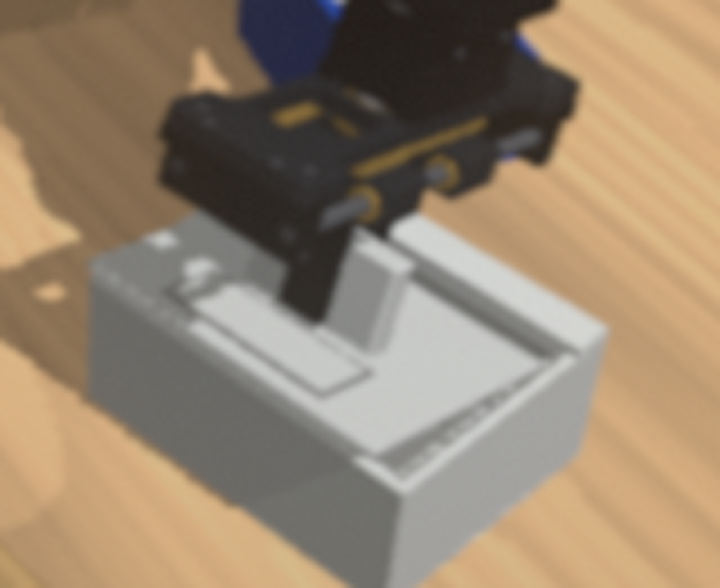

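play_rows(
  rows=[
    [[-0.0022,-0.0007,-0.006,0,0,0,0.0],[-0.004,-0.0007,-0.011,0,0,0,0.0],[-0.0054,-0.0007,-0.0165,0,0,0,0.0],[-0.0067,-0.0007,-0.0219,0,0,0,0.0],[-0.0067,-0.0007,-0.0219,0,0,0,0.0],[-0.0067,-0.0007,-0.0219,0,0,0,0.0]],
  ],
)

```text
time_s: 10.9
position: [0.5132, 0.2246, 0.0998]
tcp_rot: [[0.251, -0.237, 0.939], [0.061, 0.972, 0.229], [-0.966, -0.0, 0.258]]
force: [-0.8, 0.2, -1.1]
opening: 0.155
```

Run:
```python
from h import *
from rig import *
p,Rm=meas(); print(p,read_state()["force"].round(2),read_state()["moment"].round(2))
for a in [(-.058,.0725,15),(-.059,.072,10),(-.060,.0715,5),(-.060,.071,0),(-.060,.070,0)]:
    p1,R1=boxtcp(*a,yb=0.000); print(a,p1.round(4),row(p,Rm,p1,R1).round(4).tolist())
for n in ("scene","side","wrist"):
    c=capture(n); im=c["pixels"][:,:,::-1].copy(); cv2.imwrite(f"pics/{n}6.png",im)
    if n=="scene": cv2.imwrite("pics/scene6c.png",cv2.resize(im[220:360,320:480],None,fx=4.5,fy=4.2,interpolation=cv2.INTER_CUBIC))
    if n=="wrist": cv2.imwrite("pics/w6c.png",cv2.resize(im[65:235,110:445],None,fx=2.3,fy=2.3,interpolation=cv2.INTER_CUBIC))
```

```text
[0.51318493 0.22461443 0.09981402] [-0.85  0.24 -1.14] [-0.12  0.25  0.01]
(-0.058, 0.0725, 15) [0.5128 0.2245 0.0996] [0.0001, -0.0, -0.0005, 0.0948, -0.0348, -0.0151]
(-0.059, 0.072, 10) [0.5139 0.2247 0.0942] [0.0056, -0.0, -0.0007, 0.0953, 4.9652, -0.011]
(-0.06, 0.0715, 5) [0.5146 0.2249 0.0887] [0.0111, -0.0, -0.0015, 0.0958, 9.9652, -0.0068]
(-0.06, 0.071, 0) [0.5158 0.2252 0.083 ] [0.0169, -0.0, -0.0017, 0.0962, 14.9652, -0.0026]
(-0.06, 0.07, 0) [0.5158 0.2252 0.082 ] [0.0179, -0.0, -0.002, 0.0962, 14.9652, -0.0026]
```

View pics/scene6c.png

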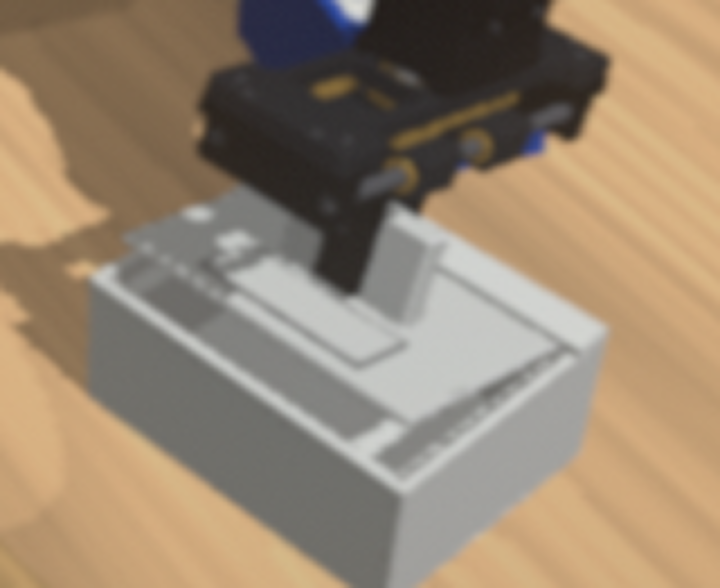

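View pics/w6c.png

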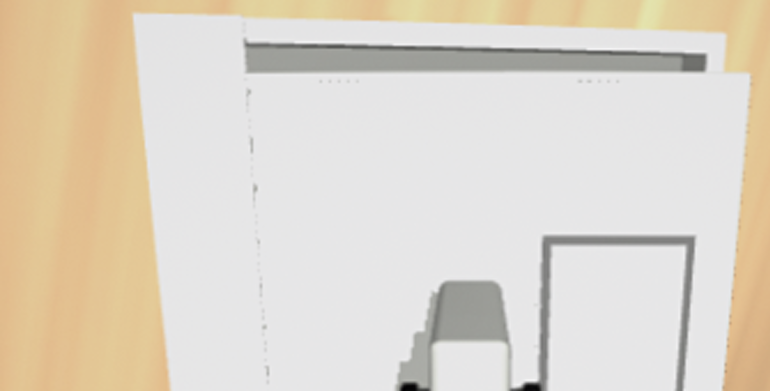

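play_rows(
  rows=[
    [[0.0028,0,-0.0003,0,2.5,0,0.0],[0.0056,0,-0.0005,0,5,0,0.0],[0.0083,0,-0.0008,0,7.5,0,0.0],[0.0111,0,-0.0011,0,10,0,0.0],[0.0111,0,-0.0011,0,10,0,0.0]],
  ],
)

```text
time_s: 11.55
position: [0.5171, 0.2254, 0.0887]
tcp_rot: [[0.086, -0.236, 0.968], [0.021, 0.972, 0.236], [-0.996, -0.0, 0.089]]
force: [-0.3, -0.5, -1.0]
opening: 0.16
```

Run:
```python
from h import *
from rig import *
p,Rm=meas(); print(p,read_state()["force"].round(2),read_state()["moment"].round(2))
for a in [(-.0595,.0715,5),(-.0595,.071,2),(-.0595,.0705,0),(-.0595,.069,0)]:
    p1,R1=boxtcp(*a,yb=0.000); print(a,p1.round(4),row(p,Rm,p1,R1).round(4).tolist())
for n in ("scene","wrist"):
    c=capture(n); im=c["pixels"][:,:,::-1].copy(); cv2.imwrite(f"pics/{n}7.png",im)
    if n=="scene": cv2.imwrite("pics/scene7c.png",cv2.resize(im[220:360,320:480],None,fx=4.5,fy=4.2,interpolation=cv2.INTER_CUBIC))
    if n=="wrist": cv2.imwrite("pics/w7c.png",cv2.resize(im[65:235,110:445],None,fx=2.3,fy=2.3,interpolation=cv2.INTER_CUBIC))
```

```text
[0.51706817 0.22536646 0.08868119] [-0.26 -0.52 -1.02] [-0.04  0.05 -0.01]
(-0.0595, 0.0715, 5) [0.5151 0.225  0.0887] [-0.0002, 0.0001, -0.002, 0.0882, 0.0928, 0.0082]
(-0.0595, 0.071, 2) [0.5159 0.2252 0.0851] [0.0035, 0.0001, -0.0015, 0.088, 3.0928, 0.0105]
(-0.0595, 0.0705, 0) [0.5163 0.2253 0.0825] [0.0061, 0.0001, -0.0013, 0.0878, 5.0928, 0.012]
(-0.0595, 0.069, 0) [0.5163 0.2253 0.081 ] [0.0076, 0.0001, -0.0014, 0.0878, 5.0928, 0.012]
```

View pics/scene7c.png

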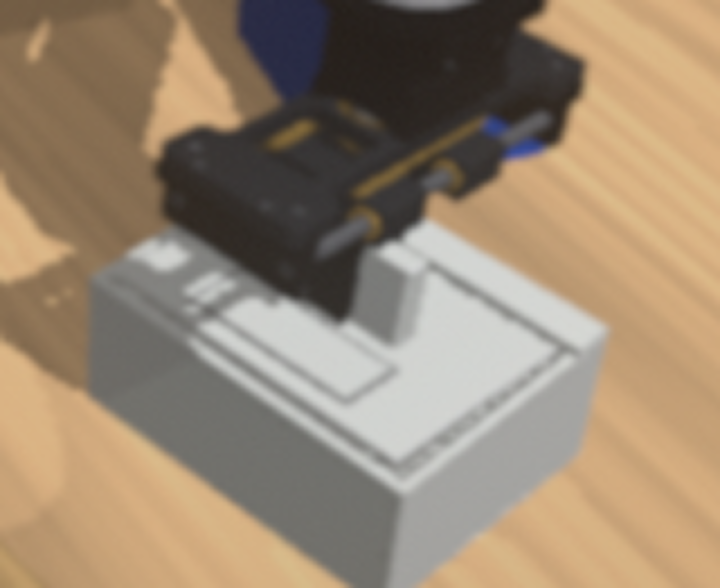

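View pics/w7c.png

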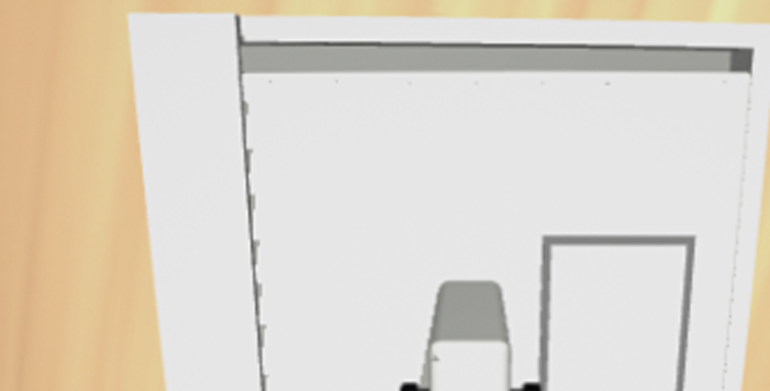

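play_rows(
  rows=[
    [[-0.0002,0,-0.002,0,0,0,0.0],[-0.0002,0,-0.002,0,0,0,0.0],[0.0015,0,-0.002,0,1.5,0,0.0],[0.0035,0,-0.0018,0,3,0,0.0],[0.005,0,-0.0016,0,4.2,0,0.0],[0.0061,0,-0.0016,0,5.1,0,0.0],[0.0061,0,-0.0016,0,5.1,0,0.0]],
  ],
)

```text
time_s: 12.35
position: [0.5142, 0.2248, 0.0823]
tcp_rot: [[-0.003, -0.237, 0.972], [-0.001, 0.972, 0.237], [-1.0, -0.0, -0.003]]
force: [-0.5, -0.5, -2.1]
opening: 0.16
```

Run:
```python
from h import *
from rig import *
p,Rm=meas(); print(p,Rm.round(3).tolist(),read_state()["force"].round(2),read_state()["moment"].round(2))
for a in [(-.0595,.0705,0),(-.0595,.069,0)]:
    p1,R1=boxtcp(*a,yb=0.000); print(a,p1.round(4),row(p,Rm,p1,R1).round(4).tolist())
for n in ("scene","wrist"):
    c=capture(n); im=c["pixels"][:,:,::-1].copy(); cv2.imwrite(f"pics/{n}8.png",im)
    if n=="scene": cv2.imwrite("pics/scene8c.png",cv2.resize(im[220:360,320:480],None,fx=4.5,fy=4.2,interpolation=cv2.INTER_CUBIC))
    if n=="wrist": cv2.imwrite("pics/w8c.png",cv2.resize(im[65:235,110:445],None,fx=2.3,fy=2.3,interpolation=cv2.INTER_CUBIC))
```

```text
[0.51419649 0.22481807 0.08232343] [[-0.003, -0.237, 0.972], [-0.001, 0.972, 0.237], [-1.0, -0.0, -0.003]] [-0.51 -0.48 -2.13] [-0.04  0.04  0.01]
(-0.0595, 0.0705, 0) [0.5163 0.2253 0.0825] [-0.0002, -0.0, 0.0022, 0.098, -0.1545, 0.0115]
(-0.0595, 0.069, 0) [0.5163 0.2253 0.081 ] [0.0013, -0.0, 0.0022, 0.098, -0.1545, 0.0115]
```

View pics/scene8c.png

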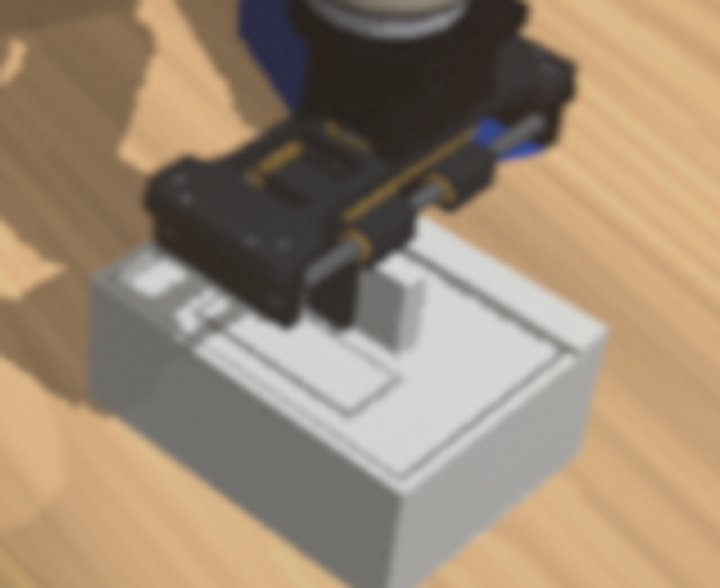

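View pics/w8c.png

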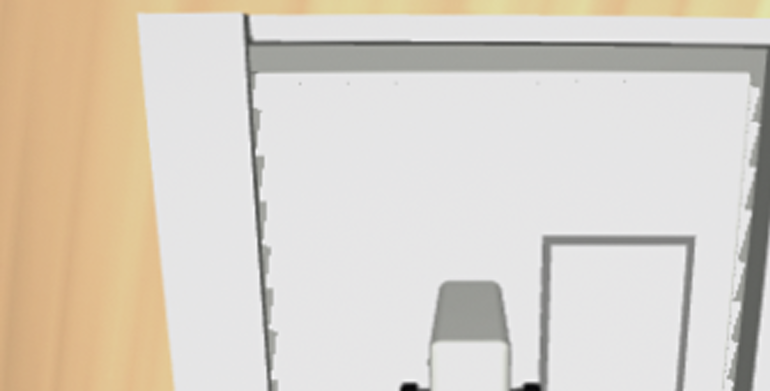

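play_rows(
  rows=[
    [[0.001,0,0.001,0,0,0,0.0],[0.0015,0,0.001,0,0,0,0.0],[0.0015,0,0.001,0,0,0,0.0]],
  ],
)

```text
time_s: 12.75
position: [0.5147, 0.225, 0.0809]
tcp_rot: [[-0.003, -0.237, 0.972], [-0.001, 0.972, 0.237], [-1.0, -0.0, -0.003]]
force: [-1.0, 0.1, -2.0]
opening: 0.159
```

play_rows(
  rows=[
    [[0.001,0,0,0,0,0,0.0],[0.002,0,0,0,0,0,0.0],[0.002,0,0,0,0,0,0.0]],
  ],
)

```text
time_s: 13.05
position: [0.5149, 0.2251, 0.0796]
tcp_rot: [[-0.002, -0.237, 0.972], [-0.001, 0.972, 0.237], [-1.0, -0.0, -0.002]]
force: [-1.6, -0.5, 4.1]
opening: 0.161
```

Contact: about +4 N with the cover flat on its seat. I open only partway (fully open, the fingers would reach the lip) and back off straight up.

play_rows(
  rows=[
    [[0,0,0,0,0,0,0.03],[0,0,0,0,0,0,0.03],[0,0,0,0,0,0,0.03],[0,0,0,0,0,0,0.03],[0,0,0,0,0,0,0.03]],
  ],
)

```text
time_s: 13.55
position: [0.5149, 0.225, 0.0788]
tcp_rot: [[-0.003, -0.237, 0.972], [-0.001, 0.972, 0.237], [-1.0, -0.0, -0.003]]
force: [-0.1, -0.3, 0.5]
opening: 0.34
```

play_rows(
  rows=[
    [[-0.01,0,0,0,0,0,0.03],[-0.03,0,0,0,0,0,0.03],[-0.06,0,0,0,0,0,0.03],[-0.1,0,0,0,0,0,0.03],[-0.15,0,0,0,0,0,0.03],[-0.18,0,0,0,0,0,0.03],[-0.18,0,0,0,0,0,0.03]],
  ],
)

```text
time_s: 14.25
position: [0.5185, 0.226, 0.2651]
tcp_rot: [[0.01, -0.237, 0.972], [0.002, 0.972, 0.237], [-1.0, -0.0, 0.01]]
force: [-0.1, 0.0, 0.3]
opening: 0.345
```

Run:
```python
from h import *
from rig import *
q=np.load("fit.npz")["box"]; Rb=R.from_euler("z",q[2],degrees=True).as_matrix()
for n in ("scene","wrist","side"):
    c=capture(n); im=c["pixels"][:,:,::-1].copy(); cv2.imwrite(f"pics/{n}9.png",im); cam=(c["intrinsics"],c["k1"],c["rvec"],c["tvec"])
    for P in [(-60,80,75),(-60,-80,75),(60,80,75),(60,-80,75),(-47,80,87)]: print(n,P,proj(Rb@np.array(P)/1000+[q[0],q[1],0],cam)[0].round(1))
    if n=="scene": cv2.imwrite("pics/scene9c.png",cv2.resize(im[220:360,320:480],None,fx=4.5,fy=4.2,interpolation=cv2.INTER_CUBIC))
    if n=="side": cv2.imwrite("pics/side9c.png",cv2.resize(im[100:190,250:350],None,fx=6,fy=6,interpolation=cv2.INTER_CUBIC))
```

```text
scene (-60, 80, 75) [446.7 301.8]
scene (-60, -80, 75) [385.5 261.9]
scene (60, 80, 75) [406.8 334.9]
scene (60, -80, 75) [344.9 289.3]
scene (-47, 80, 87) [443.5 300.8]
wrist (-60, 80, 75) [252.5 101.4]
wrist (-60, -80, 75) [258.9 247.1]
wrist (60, 80, 75) [370.4 101.8]
wrist (60, -80, 75) [363.8 247.2]
wrist (-47, 80, 87) [263.6 101.2]
side (-60, 80, 75) [279.2 127.6]
side (-60, -80, 75) [295.4 156.8]
side (60, 80, 75) [312.5 119.9]
side (60, -80, 75) [331.  147.8]
side (-47, 80, 87) [282.7 123.8]
```

View pics/scene9c.png

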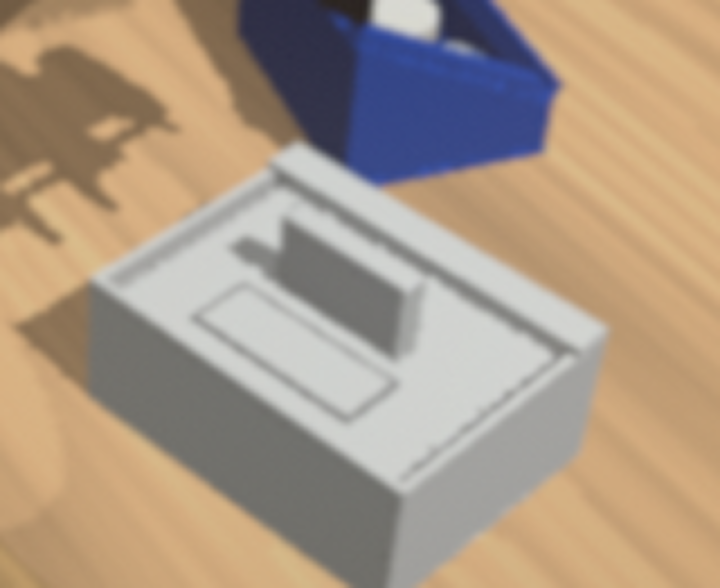

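View pics/wrist9.png

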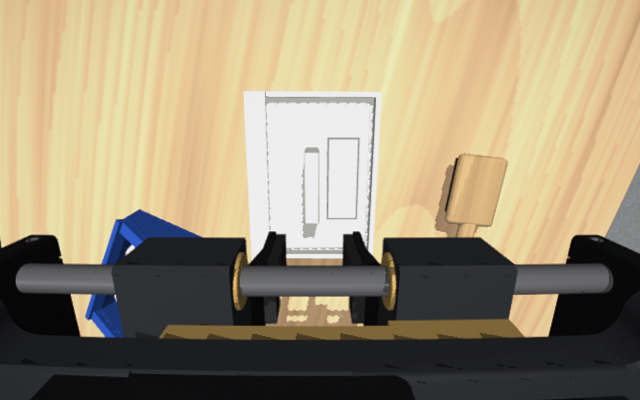

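View pics/side9c.png

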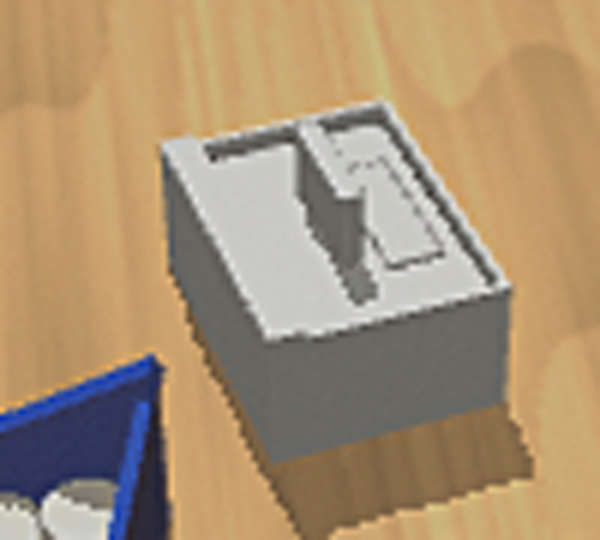

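View pics/scene9.png

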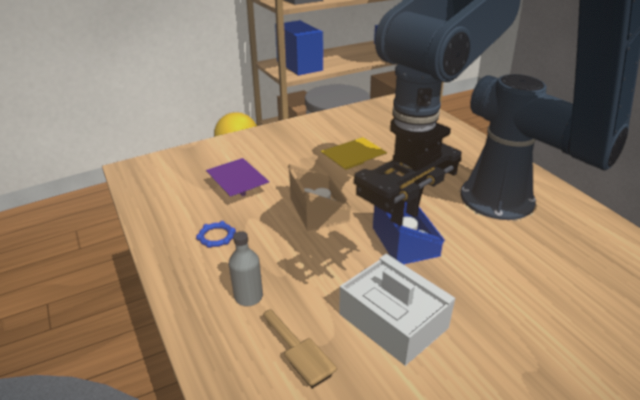

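Run:
```python
from h import *
q=np.load("fit.npz")["box"]; Rb=R.from_euler("z",q[2],degrees=True).as_matrix()
for P in [(7,35,121),(7,-35,121),(-7,35,121),(7,35,75)]:
    X=Rb@(np.array(P)/1000+[.000,0,0])+[q[0],q[1],0]
    a=proj(X,"scene")[0]; b=proj(X,"side")[0]
    print(P,((a-[320,220]+.5)*[4.5,4.2]).round(),((b-[250,100]+.5)*6).round())
```

```text
(7, 35, 121) [403. 295.] [318. 120.]
(7, -35, 121) [278. 217.] [365. 194.]
(-7, 35, 121) [425. 280.] [293. 125.]
(7, 35, 75) [393. 367.] [319. 188.]
```

The measured fin corners match a fully seated cover to within about 2 px in both views. Handing in.

```bash
python3 -c "
from rig import *
print(hand_in())"
```

```text
the job is handed in; nothing more can be done
None
```

I put the white cover back on the wipes box and handed the job in at about 14.5 s on the robot's clock; the hand-in gives no verdict.

- **What I did:** I gripped the cover by its fin, lifted it off the plywood caddy square to the slope, and carried it to the box tilted. I slid edge a under the retaining lip at 15°; the wrist picture showed about 11 mm of it hidden. I then lowered the opposite edge until flat, pressed down to light contact (about 4 N), opened the fingers partway and backed straight up.
- **Last checks:** The scene, side and wrist pictures show the cover flat in the recess, below the walls and with its edge under the lip. The fin corners match a seated cover to within about 2 px in the scene and side views. The bottle, teether, hairbrush and blue caddy look unmoved, and the gripper was clear of everything.
- **Where checks disagreed:**
  - The wrist camera put the box about 3 mm from where the scene and side cameras did, so I used a fit of all three.
  - At contact, the robot's reading put the underside about 2 mm lower than the seat; that is within the uncertainty of my grip height.

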